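# Load the bun steamer and hold the steam plunger

## Task

Lift the dark brown roll out of the bread basket and lay it gently, flat side down, on the steamer's grate, lengthwise inside the tray's rim, then let go of it; leave the pale rolls, the tongs and the jar as they are. Then push the steamer's red spring-loaded plunger down half way, until the green ring on its stem is half sunk into the collar (12 mm down), and hold it there for at least two seconds. Finish while still holding the plunger down at that depth: do not let it go.

Things in the scene. Friction and masses are not known exactly. Their poses are not given: they have to be found in the camera images.
- dark_roll: Dark brown bread roll, rigid, about 90 g, 140 long (its x), 48 wide (y), 48 high, round on top with light scores, tapering to its ends, small flat base. Origin at the centre of its underside, z up. It lies in one of three places side by side in the basket, about 30 mm of free room on each long side, roughly along the basket's x.
- pale_roll_a: Pale golden roll of the same shape and size, loose in the basket; to be left there. Origin as for the dark roll.
- pale_roll_b: Second pale golden roll, loose in the basket; to be left there. Origin as for the dark roll.
- basket: Brown wicker bread basket, open on top, fixed to the counter. Outside 182 (x) by 284 (y) by 45 high, rim 50 high; walls and floor 6 thick. Origin at the centre of its underside, z up. The rolls stand 82 apart along its y.
- steamer: Black bench steamer with a steel top, fixed, 250 (x) by 220 (y), top at 80 above the counter. Origin at the centre of its underside; its front (-x) half carries the red plunger, its rear half the tray. z up.
- grate (a point): Centre of the steamer's grate, the tray's flat floor of 135 (steamer x) by 190 (steamer y), 70 above the counter; the surrounding steel rim stands 10 higher. Axes as the steamer's: the tray's length runs along y.
- collar (a point): Centre of the top edge of the fixed dark collar (radius 18) into which the plunger's stem sinks: 92 above the counter, 85 in front (-x) of the steamer's origin.
- plunger_top (a point): Centre of the flat top of the red mushroom knob of the plunger, radius 22, knob 20 high, on a steel stem of radius 8; 144 above the counter when up, and it moves down with the plunger. It stands 122 in front (-x) of the grate's centre. A green ring 10 tall on the stem has its middle 12 above the collar's top when the plunger is up.
- plunger (a joint): Travel of the plunger straight down in m: 0 up, 0.024 at the bottom, 0.012 half way. It springs back when let go; pressing takes about 2.5 N at the start, 8 N half way, 13.5 N at the bottom.
- tongs: Steel serving tongs lying on the counter, 250 long, to be left alone. Origin near the middle, on the counter.
- jar: Jar with an orange cap, radius 32, 100 high, standing on the counter, to be left alone. Origin at the centre of its underside.
There are look-alikes about, which are no part of the job. Leave any blue or turquoise look-alike of the dark_roll alone.

How it is judged:
By the outcome, as a careful person would: the job done as asked, in the order asked, and still so for the second after the job is handed in, while the arm keeps its last pose, push and grip.
It also fails if it takes over 54 s, if anything falls off the work surface, if the arm or the gripper's body presses on something with over 40 N, if the wrist force passes 120 N, or if a joint passes its speed limit or range.

## Robot

A 7-joint arm with a two-finger parallel gripper is mounted at the origin on the work surface. World frame = base frame: x ahead of the robot, y to its left, z up, the work surface at z = 0. Lengths are in m, angles in rad, forces in N, time in s.
With the tool pointing down it reaches from about 0.425 to 0.925 m from the base axis. Payload 6.8 kg.
Tool frame: the origin (TCP) lies between the finger pads; the fingertips stand finger_overhang ahead of it and the grasp point (between the pads) lies 6 mm ahead of it (finger_overhang is the distance from the TCP to the fingertips, in m); z points along the fingers, y is the line along which they close (so a half turn about z gives the same grasp; the last joint's range is limited). The gripper opens to 85 mm and grips with 20 to 120 N. Pads are 22 mm wide; open, the fingers measure 114 mm over their backs; the gripper's body (76 mm by 85 mm) begins 54 mm behind the grasp point. The pads swing forward as they close: fully open they stand 13 mm farther back than shut.
Start: joints at [1.233, 0.477, 0.022, 1.555, -0.011, 1.109, -0.083], TCP at [0.154, -0.657, 0.223] pointing down, gripper open.
Joint ranges: [-2.96, 2.96], [-0.34, 2.1], [-1.41, 1.46], [0.24, 2.44], [-1.37, 4.51], [0.17, 1.92], [-2.96, 2.96]. Speed limits (rad/s): [2.39, 2.39, 3.14, 3.14, 3.14, 3.14, 3.14].

## Interface

Orientations are given as a unit quaternion [w, x, y, z].
In Python, from station import * gives the robot as it stands.
- The arm moves only by the tool drive_tool, never from a script. Its argument "increments" is a list of rows, each an object of numbers: "claw": the finger opening in m, from 0 to 0.0854; "dx", "dy", "dz": the shift along the tool's x, y, z in m; "wx", "wy", "wz": the turn, a rotation vector about the tool's x, y, z in degrees. A call has 1 to 20 rows; each row shifts and turns the commanded pose from where the row before left it, along the tool's axes as they then stand; what a row does not reach is not made up. A row lasts 1/8 s, in which the tool goes at most 62.5 mm and 10.7 degrees, less where a joint would pass 70% of its speed; a pose out of reach is approached as far as the arm can. A call with a gripper value outside its range is refused whole. The fingers move at their own pace and stop on an object; "newtons" is the grip in N (left out, the last holds). Time passes only in rows, so rows that do not move let the fingers close. It gives the time, the measured TCP pose, the force, the opening and the grip force at its end, in the units of the state.
- get_obs(): the state, without advancing time (a new reading comes with each control period).
- read_camera(name): name is "side" or "top" or "wrist"; returns (picture, depth): 400x640x3 uint8, red, green, blue; 400x640 float32, m along the optical axis (not along the pixel's ray), 0 where there is no reading.
- calibration(name): a dict with "intrinsics" (3x3 intrinsics, pixels), "R" (3x3) and "t" (3): a world point X has camera coordinates R X + t; the wrist camera has in their place "mount" (4x4, takes a point from camera to tool coordinates, whose origin is the TCP and whose axes are the flange's). Camera axes: x right, y down, z forward; pixel columns grow to the right and rows downward; lengths in m; the calibration is good to about 2 mm. A picture is of the moment at which its call begins: read the wrist's pose just before it. calibration takes no time and is no camera call.
- hand_in(): hands the job in; it is judged then, once.
The state is a dict: "t": time; "q": joint angles; "joint_vel": joint speeds; "joint_torque": joint torques, N m; "eef_pos": TCP position; "tool_rot": TCP orientation; "contact_force": force on the tool from outside, world axes, zero at the start; "torque": the same for the moment, N m; "gripper_width": opening from 0.0 (shut) to 1.0 (fully open); "grasp_force": force on a finger pad.
Only numpy, scipy, OpenCV 4.12 (cv2) and the standard library are available. Lean on these libraries where they do the work, as an engineer would, in place of code of your own. Each camera call takes 0.05 s, during which the arm holds its last target. There are 200 camera calls.

## Working session

There is one attempt and no reset: what is moved stays moved. The work goes in short steps, Python scripts to look and compute and a tool call to move; the robot and the scene stay as the last step left them, time stands still between calls to the robot, and variables do not carry over. Pictures are saved under pics/ and viewed, at most 10 in all, crops included, and the job is handed in when it is done.

Besides the shell and the picture viewer there is one more tool, called after "Call:" by a JSON object that holds its "fn" and its "kwargs". drive_tool: Moves the arm, as the interface text tells. Its arguments: {"type":"object","properties":{"increments":{"type":"array","items":{"type":"object","properties":{"claw":{"type":"number"},"dx":{"type":"number"},"dy":{"type":"number"},"dz":{"type":"number"},"wx":{"type":"number"},"wy":{"type":"number"},"wz":{"type":"number"}}}},"newtons":{"type":"number"}},"required":["increments"]}

```bash
mkdir -p pics; ls
python3 - <<'E'
from station import *
import cv2,numpy as np
o=get_obs();print(o)
for n in("top","side"):
    p,d=read_camera(n);np.savez(f"{n}0.npz",p=p,d=d);cv2.imwrite(f"pics/{n}0.png",p[:,:,::-1]);print(n,calibration(n))
print(calibration("wrist"))
E
```

```text
pics
{'t': 0.0, 'q': array([ 1.23289684,  0.4777955 ,  0.02231832,  1.55646365, -0.01150303,
        1.10929299, -0.08309682]), 'joint_vel': array([ 0.00048186,  0.00020324, -0.00106119,  0.00059346,  0.00035808,
       -0.00083393, -0.00121794]), 'joint_torque': array([ 2.70537821e-04, -5.96452045e+01,  1.60841949e+00, -2.81199610e+01,
        1.25552362e-02,  9.17872967e-03, -1.61556965e-06]), 'eef_pos': array([ 0.15361141, -0.65666   ,  0.22232325]), 'tool_rot': array([-9.00637501e-04,  9.93403441e-01,  1.14668066e-01, -1.66235732e-04]), 'contact_force': array([-1.09779538, -0.69147639, -0.31508297]), 'torque': array([ 0.01656256, -0.03819985,  0.02840721]), 'grasp_force': 0.0, 'gripper_width': 1.003263390091024}
top {'intrinsics': array([[433.59472085,   0.        , 319.42687468],
       [  0.        , 433.59472085, 203.32990516],
       [  0.        ,   0.        ,   1.        ]]), 'R': array([[-1.23204356e-02, -9.99924101e-01,  1.12823350e-07],
       [-9.92907273e-01,  1.22339653e-02, -1.18260208e-01],
       [ 1.18251231e-01, -1.45712930e-03, -9.92982640e-01]]), 't': array([0
[... 269 characters left out ...]
5e-04],
       [-1.60643299e-01,  6.70769864e-01, -7.24059058e-01],
       [ 1.69442989e-01, -7.03953777e-01, -6.89737742e-01]]), 't': array([0.62124251, 0.17997432, 1.31737248])}
{'intrinsics': array([[355.49059035,   0.        , 314.96056439],
       [  0.        , 355.49059035, 197.24051019],
       [  0.        ,   0.        ,   1.        ]]), 'mount': array([[ 1.07116030e-03, -9.50521242e-01, -3.10657723e-01,
         8.06622187e-02],
       [ 9.99998960e-01,  1.31817708e-03, -5.85197526e-04,
         1.05163431e-03],
       [ 9.65744571e-04, -3.10656773e-01,  9.50521666e-01,
        -1.52433843e-01],
       [ 0.00000000e+00,  0.00000000e+00,  0.00000000e+00,
         1.00000000e+00]])}
```

View pics/top0.png

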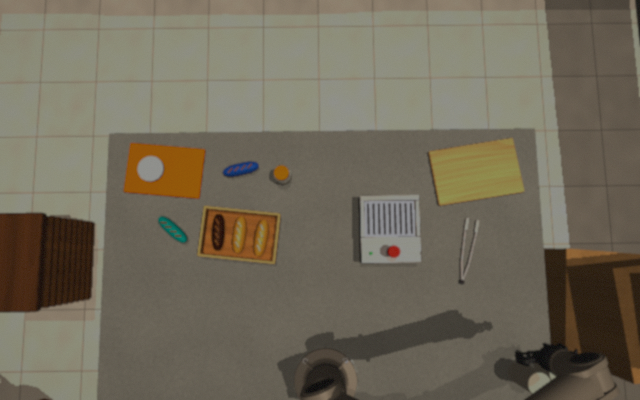

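View pics/side0.png

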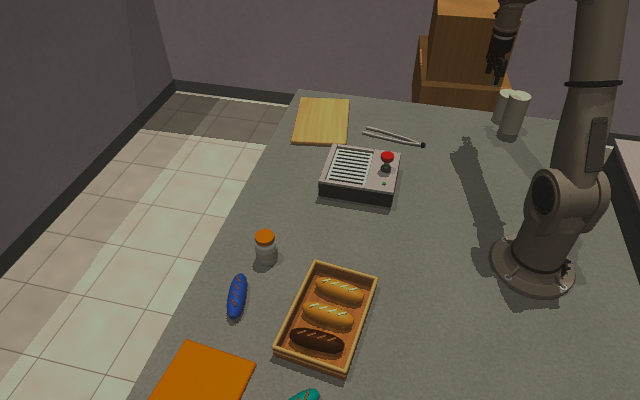

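Top view: the dark roll is at (218,232) and the pale rolls at (239,236) and (261,238). The steamer is at about (390,230), its red knob at (393,252), and the jar at (281,174). The blue and turquoise rolls lie outside the basket.

```bash
cat > h.py <<'E'
from station import *
import cv2,numpy as np
from scipy.spatial.transform import Rotation as Ro
def Rt(o): q=o["tool_rot"];return Ro.from_quat([q[1],q[2],q[3],q[0]]).as_matrix()
def cam(n,o=None):
    c=calibration(n);K=c["intrinsics"]
    if n!="wrist": return K,c["R"].T,-c["R"].T@c["t"]
    T=np.eye(4);T[:3,:3]=Rt(o);T[:3,3]=o["eef_pos"];M=T@c["mount"];return K,M[:3,:3],M[:3,3]
def cast(c,uv,z):
    K,R,p=c;uv=np.atleast_2d(np.asarray(uv,float))
    d=np.c_[uv,np.ones(len(uv))]@np.linalg.inv(K).T@R.T
    return p+d*((z-p[2])/d[:,2])[:,None]
def pca(P):
    m=P[:,:2].mean(0);w,v=np.linalg.eigh(np.cov((P[:,:2]-m).T));a=v[:,1];return m,np.degrees(np.arctan(a[1]/a[0]))
def mask(p,lo,hi): return cv2.inRange(cv2.cvtColor(p,cv2.COLOR_RGB2HSV),lo,hi)
def blob(m):
    n,l,s,c=cv2.connectedComponentsWithStats(m);i=1+np.argmax(s[1:,4]);v,u=np.nonzero(l==i);return np.c_[u,v]
E
python3 - <<'E'
from h import *
z=np.load("top0.npz");p,d=z["p"],z["d"];c=cam("top")
hsv=cv2.cvtColor(p,cv2.COLOR_RGB2HSV)
print(hsv[232,218],hsv[236,239],hsv[236,229],hsv[252,393],hsv[240,365])
m=np.zeros(p.shape[:2],np.uint8);m[209:257,207:229]=1
b=blob(m*(hsv[:,:,2]<75).astype(np.uint8));print("dark",len(b),pca(cast(c,b,.03)),b.min(0),b.max(0))
m=np.zeros(p.shape[:2],np.uint8);m[205:257,229:275]=1
r=mask(p,(0,150,100),(6,255,255))|mask(p,(174,150,100),(180,255,255));m2=np.zeros_like(r);m2[235:265,380:410]=1
b=blob(r*m2);print("knob",len(b),cast(c,b.mean(0),.138),b.min(0),b.max(0))
K=c[0]
# steamer top by height
V,U=np.mgrid[190:270,350:430];P=np.stack([(U-K[0,2])/K[0,0],(V-K[1,2])/K[1,1],np.ones(U.shape)],-1)*d[190:270,350:430,None]@c[1].T+c[2]
s=(P[:,:,2]>.072)&(P[:,:,2]<.09);uv=np.c_[U[s],V[s]].astype(np.float32)
q=cv2.boxPoints(cv2.minAreaRect(cast(c,uv,.08)[:,:2].astype(np.float32)));print("steamer",q,q.mean(0))
V,U=np.mgrid[195:270,190:290];P=np.stack([(U-K[0,2])/K[0,0],(V-K[1,2])/K[1,1],np.ones(U.shape)],-1)*d[195:270,190:290,None]@c[1].T+c[2]
s=(P[:,:,2]>.04);uv=np.c_[U[s],V[s]]
q=cv2.boxPoints(cv2.minAreaRect(cast(c,uv,.05)[:,:2].astype(np.float32)));print("basket",q,q.mean(0))
E
```

```text
[ 10 166  66] [ 24 147 146] [ 14 183 148] [  3 213 147] [ 30  16 144]
dark 326 (array([0.55467849, 0.40237441]), np.float64(-1.8247476727622014)) [212 215] [224 249]
knob 95 [[ 0.47304004 -0.24291475  0.138     ]] [388 246] [398 256]
steamer [[ 0.4328326  -0.3534896 ]
 [ 0.68017596 -0.356537  ]
 [ 0.68290746 -0.13483462]
 [ 0.4355641  -0.13178721]] [ 0.55787003 -0.24416211]
basket [[0.41272488 0.17444223]
 [0.68091625 0.161547  ]
 [0.6963011  0.4815157 ]
 [0.4281097  0.49441093]] [0.554513   0.32797897]
```

Call:
{"fn": "drive_tool", "kwargs": {"increments": [{"dz": -0.05,"wz": 7.5,"claw": 0.085},{"dz": -0.05,"wz": 7.5},{"dx": 0.037,"dy": -0.041},{"dx": 0.037,"dy": -0.041},{"dx": 0.037,"dy": -0.041},{"dx": 0.037,"dy": -0.041},{"dx": 0.037,"dy": -0.041},{"dx": 0.037,"dy": -0.041},{"dx": 0.037,"dy": -0.041},{"dx": 0.037,"dy": -0.041},{"dx": 0.037,"dy": -0.041}]}}

```text
schema error: expected keys claw, dx, dy, dz, wx, wy, wz
```

Call:
{"fn": "drive_tool", "kwargs": {"increments": [{"dx": 0.0025,"dy": -0.054},{"dx": 0.0025,"dy": -0.054},{"dx": 0.0025,"dy": -0.054},{"dx": 0.0025,"dy": -0.054},{"dx": 0.0025,"dy": -0.054},{"dx": 0.0025,"dy": -0.054},{"dx": 0.0025,"dy": -0.054},{"dx": 0.0025,"dy": -0.054},{"dx": 0.0025,"dy": -0.054},{"dx": 0.0025,"dy": -0.054},{"dx": 0.0025,"dy": -0.054},{"dx": 0.0025,"dy": -0.054},{"dx": 0.0025,"dy": -0.054},{},{}]}}

```text
schema error: expected keys claw, dx, dy, dz, wx, wy, wz
```

Run:
```python
from h import *
o=get_obs();print(o["t"],o["q"],o["eef_pos"],Rt(o).round(3))
p,d=read_camera("wrist");np.savez("w1.npz",p=p,d=d);cv2.imwrite("pics/w1.png",p[:,:,::-1])
```

```text
0.1 [ 1.23291131  0.47774119  0.02237281  1.5563323  -0.01147614  1.10932463
 -0.08309264] [ 0.1535823  -0.65673526  0.2224162 ] [[ 0.974  0.228 -0.001]
 [ 0.228 -0.974  0.002]
 [-0.    -0.002 -1.   ]]
```

View pics/w1.png

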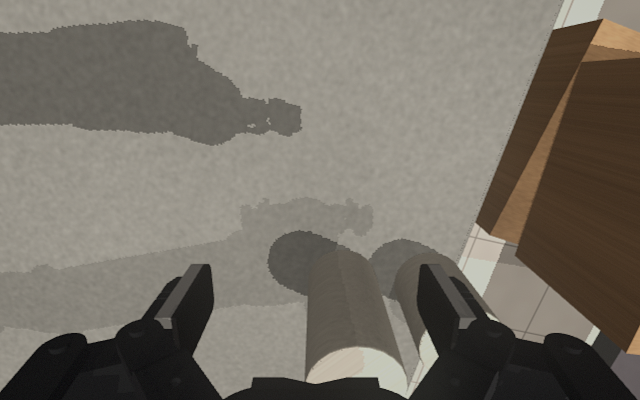

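The move was refused because every key is required. The picture shows the start place with two cups just under and behind the fingers (360,320), so I go up first.

Call:
{"fn": "drive_tool", "kwargs": {"increments": [{"dx": 0,"dy": 0,"dz": -0.05,"wx": 0,"wy": 0,"wz": 0,"claw": 0.085},{"dx": 0,"dy": 0,"dz": -0.05,"wx": 0,"wy": 0,"wz": 7.5,"claw": 0.085},{"dx": 0,"dy": 0,"dz": 0,"wx": 0,"wy": 0,"wz": 7.5,"claw": 0.085},{"dx": 0.037,"dy": -0.041,"dz": 0,"wx": 0,"wy": 0,"wz": 0,"claw": 0.085},{"dx": 0.037,"dy": -0.041,"dz": 0,"wx": 0,"wy": 0,"wz": 0,"claw": 0.085},{"dx": 0.037,"dy": -0.041,"dz": 0,"wx": 0,"wy": 0,"wz": 0,"claw": 0.085},{"dx": 0.037,"dy": -0.041,"dz": 0,"wx": 0,"wy": 0,"wz": 0,"claw": 0.085},{"dx": 0.037,"dy": -0.041,"dz": 0,"wx": 0,"wy": 0,"wz": 0,"claw": 0.085},{"dx": 0.037,"dy": -0.041,"dz": 0,"wx": 0,"wy": 0,"wz": 0,"claw": 0.085},{"dx": 0.037,"dy": -0.041,"dz": 0,"wx": 0,"wy": 0,"wz": 0,"claw": 0.085},{"dx": 0.037,"dy": -0.041,"dz": 0,"wx": 0,"wy": 0,"wz": 0,"claw": 0.085},{"dx": 0.037,"dy": -0.041,"dz": 0,"wx": 0,"wy": 0,"wz": 0,"claw": 0.085},{"dx": 0,"dy": 0,"dz": 0,"wx": 0,"wy": 0,"wz": 0,"claw": 0.085}]}}

```text
t: 1.78
eef_pos: [0.5017, -0.2938, 0.3229]
tool_rot: [-0.001, 1.0, -0.011, 0.0]
contact_force: [-0.8, 0.0, 0.2]
gripper_width: 0.995
grasp_force: 0.0
```

Run:
```python
from h import *
o=get_obs();np.savez("ws_pose.npz",e=o["eef_pos"],q=o["tool_rot"])
p,d=read_camera("wrist");np.savez("ws.npz",p=p,d=d);cv2.imwrite("pics/ws.png",p[:,:,::-1])
```

```text
(no output)
```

View pics/ws.png

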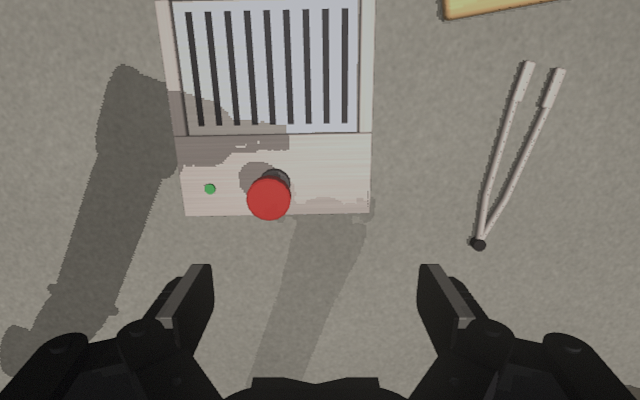

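Call:
{"fn": "drive_tool", "kwargs": {"increments": [{"dx": 0.0015,"dy": -0.053,"dz": 0,"wx": 0,"wy": 0,"wz": 0,"claw": 0.085},{"dx": 0.0015,"dy": -0.053,"dz": 0,"wx": 0,"wy": 0,"wz": 0,"claw": 0.085},{"dx": 0.0015,"dy": -0.053,"dz": 0,"wx": 0,"wy": 0,"wz": 0,"claw": 0.085},{"dx": 0.0015,"dy": -0.053,"dz": 0,"wx": 0,"wy": 0,"wz": 0,"claw": 0.085},{"dx": 0.0015,"dy": -0.053,"dz": 0,"wx": 0,"wy": 0,"wz": 0,"claw": 0.085},{"dx": 0.0015,"dy": -0.053,"dz": 0,"wx": 0,"wy": 0,"wz": 0,"claw": 0.085},{"dx": 0.0015,"dy": -0.053,"dz": 0,"wx": 0,"wy": 0,"wz": 0,"claw": 0.085},{"dx": 0.0015,"dy": -0.053,"dz": 0,"wx": 0,"wy": 0,"wz": 0,"claw": 0.085},{"dx": 0.0015,"dy": -0.053,"dz": 0,"wx": 0,"wy": 0,"wz": 0,"claw": 0.085},{"dx": 0.0015,"dy": -0.053,"dz": 0,"wx": 0,"wy": 0,"wz": 0,"claw": 0.085},{"dx": 0.0015,"dy": -0.053,"dz": 0,"wx": 0,"wy": 0,"wz": 0,"claw": 0.085},{"dx": 0.0015,"dy": -0.053,"dz": 0,"wx": 0,"wy": 0,"wz": 0,"claw": 0.085},{"dx": 0.0015,"dy": -0.053,"dz": 0,"wx": 0,"wy": 0,"wz": 0,"claw": 0.085},{"dx": 0,"dy": 0,"dz": 0.03,"wx": 0,"wy": 0,"wz": 0,"claw": 0.085},{"dx": 0,"dy": 0,"dz": 0,"wx": 0,"wy": 0,"wz": 0,"claw": 0.085},{"dx": 0,"dy": 0,"dz": 0,"wx": 0,"wy": 0,"wz": 0,"claw": 0.085}]}}

```text
t: 3.82
eef_pos: [0.5412, 0.3871, 0.294]
tool_rot: [0.0, 1.0, -0.017, 0.0]
contact_force: [-0.3, -0.0, 0.0]
gripper_width: 0.992
grasp_force: 0.0
```

Run:
```python
from h import *
o=get_obs();print(o["t"],o["q"],o["eef_pos"],Rt(o).round(3));np.savez("w2_pose.npz",e=o["eef_pos"],q=o["tool_rot"])
p,d=read_camera("wrist");np.savez("w2.npz",p=p,d=d);cv2.imwrite("pics/w2.png",p[:,:,::-1])
```

```text
3.825 [-0.34614937  0.46172152 -0.53278802  1.46582852  0.23968559  1.27882866
 -2.50775571] [0.54123353 0.38713204 0.29402174] [[ 0.999 -0.035  0.001]
 [-0.035 -0.999 -0.001]
 [ 0.001  0.001 -1.   ]]
```

View pics/w2.png

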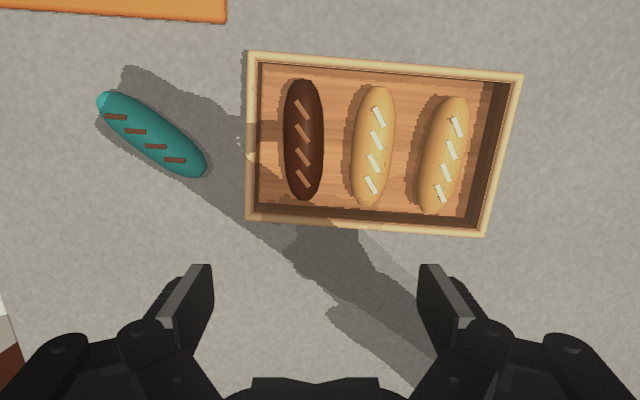

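ws.png shows the knob at (269,199) and the grate slots at columns 190–350, rows 10–128. w2.png shows the dark roll at (303,140), upright in the basket at (248–520, 50–235), with clear gaps on both sides.

Run:
```python
from h import *
def ld(n): 
    z=np.load(n+".npz");e=np.load(n+"_pose.npz");o=dict(eef_pos=e["e"],tool_rot=e["q"]);return z["p"],z["d"],cam("wrist",o),o
p,d,c,o=ld("w2");hsv=cv2.cvtColor(p,cv2.COLOR_RGB2HSV)
m=np.zeros((400,640),np.uint8);m[72:205,278:328]=1
k=m*((hsv[:,:,2]<110)).astype(np.uint8);k=cv2.morphologyEx(k,cv2.MORPH_CLOSE,np.ones((9,9)))
b=blob(k);r=cv2.minAreaRect(cast(c,b,.03)[:,:2].astype(np.float32));print("dark",len(b),b.min(0),b.max(0),pca(cast(c,b,.03)),r)
P=cast(c,[(254,52),(521,75),(484,236),(247,218)],.05);print("rim corners",P.round(3))
p,d,c,o=ld("ws")
r=mask(p,(0,150,80),(8,255,255))|mask(p,(174,150,80),(180,255,255));m[:]=0;m[160:230,230:310]=1
b=blob(r*m);K=c[0]
(u,v),rad=cv2.minEnclosingCircle(b.astype(np.float32));print("knob",u,v,rad,cast(c,(u,v),.143))
print("depth-z", c[2][2]+ (d[199,269]*(np.array([(269-K[0,2])/K[0,0],(199-K[1,2])/K[1,1],1])@c[1].T))[2])
m[:]=0;m[0:140,185:360]=1
s=cv2.morphologyEx(m*(cv2.cvtColor(p,cv2.COLOR_RGB2GRAY)<80).astype(np.uint8),cv2.MORPH_OPEN,np.ones((3,3)))
n,l,st,ce=cv2.connectedComponentsWithStats(s)
for i in range(1,n):
    if st[i,4]>200: v,u=np.nonzero(l==i);P=cast(c,np.c_[u,v],.07);print(st[i],P[:,:2].min(0).round(4),P[:,:2].max(0).round(4),pca(P))
```

```text
dark 4244 [282  79] [323 203] (array([0.55689748, 0.40007041]), np.float64(-1.7513616811064068)) ((0.551986038684845, 0.4004839360713959), (0.047593243420124054, 0.14589382708072662), 88.46524047851562)
rim corners [[0.653 0.446 0.05 ]
 [0.621 0.166 0.05 ]
 [0.436 0.184 0.05 ]
 [0.469 0.47  0.05 ]]
knob 268.3173522949219 197.92694091796875 21.879409790039062 [[ 0.47432683 -0.24735342  0.143     ]]
depth-z 0.14535182100006805
[323   9   6 114 558] [ 0.5388 -0.3097] [ 0.6526 -0.3045] (array([ 0.59730932, -0.30706795]), np.float64(0.06827239864008902))
[342   9   6 113 576] [ 0.5394 -0.3298] [ 0.6521 -0.3246] (array([ 0.59818216, -0.32700925]), np.float64(-0.24520835651487638))
[244  11  13 114 597] [ 0.5383 -0.2295] [ 0.6526 -0.2237] (array([ 0.59832396, -0.22663771]), np.float64(-0.11200423949294028))
[264  11  11 113 586] [ 0.539  -0.2496] [ 0.6521 -0.2439] (array([ 0.59783529, -0.24671558]), np.float64(-0.024665338389291507))
[283  10  10 113 569] [ 0.5396 -0.2696] [ 0.6526 -0.2641] (array([ 0.59845959, -0.26680912]), np.float64(-0.09978639247545))
[303  10   8 113 554] [ 0.5392 -0.2896] [ 0.6521 -0.2844] (array([ 0.59818505, -0.28697962]), np.float64(-0.060765983835127574))
[186  12  18 114 623] [ 0.5385 -0.1694] [ 0.653 -0.163] (array([ 0.59715599, -0.16625864]), np.float64(-0.08969471187700563))
[205  12  17 113 615] [ 0.5391 -0.1894] [ 0.6525 -0.1832] (array([ 0.59755025, -0.18637291]), np.float64(-0.10153550728425555))
[225  12  15 113 598] [ 0.5387 -0.2094] [ 0.6521 -0.2034] (array([ 0.59730554, -0.2065172 ]), np.float64(-0.1202048115200058))
```

Call:
{"fn": "drive_tool", "kwargs": {"increments": [{"dx": 0.0145,"dy": -0.0135,"dz": 0,"wx": 0,"wy": 0,"wz": 0,"claw": 0.066},{"dx": 0,"dy": 0,"dz": 0.045,"wx": 0,"wy": 0,"wz": 0,"claw": 0.066},{"dx": 0,"dy": 0,"dz": 0.045,"wx": 0,"wy": 0,"wz": 0,"claw": 0.066},{"dx": 0,"dy": 0,"dz": 0.045,"wx": 0,"wy": 0,"wz": 0,"claw": 0.066},{"dx": 0,"dy": 0,"dz": 0.045,"wx": 0,"wy": 0,"wz": 0,"claw": 0.066},{"dx": 0,"dy": 0,"dz": 0,"wx": 0,"wy": 0,"wz": 0,"claw": 0.066},{"dx": 0,"dy": 0,"dz": 0,"wx": 0,"wy": 0,"wz": 0,"claw": 0.066}]}}

```text
t: 4.75
eef_pos: [0.5564, 0.4026, 0.116]
tool_rot: [-0.001, 1.0, -0.016, 0.001]
contact_force: [0.9, 0.5, 0.1]
gripper_width: 0.772
grasp_force: 0.0
```

Run:
```python
import station;print({k:v for k,v in vars(station).items() if isinstance(v,(int,float,str)) and not k.startswith('_')})
from h import *
o=get_obs();print(o["t"],o["q"][6],o["eef_pos"],Rt(o).round(3),o["gripper_width"],calibration("wrist").keys(),o.keys())
p,d=read_camera("wrist");np.savez("w3.npz",p=p,d=d);cv2.imwrite("pics/w3.png",p[:,:,::-1])
```

```text
{'finger_overhang': 0.025}
4.75 -2.5847321221750237 [0.55636991 0.40261898 0.11600469] [[ 0.999 -0.033  0.003]
 [-0.033 -0.999  0.002]
 [ 0.003 -0.002 -1.   ]] 0.7717560803920391 dict_keys(['intrinsics', 'mount']) dict_keys(['t', 'q', 'joint_vel', 'joint_torque', 'eef_pos', 'tool_rot', 'contact_force', 'torque', 'grasp_force', 'gripper_width'])
```

View pics/w3.png

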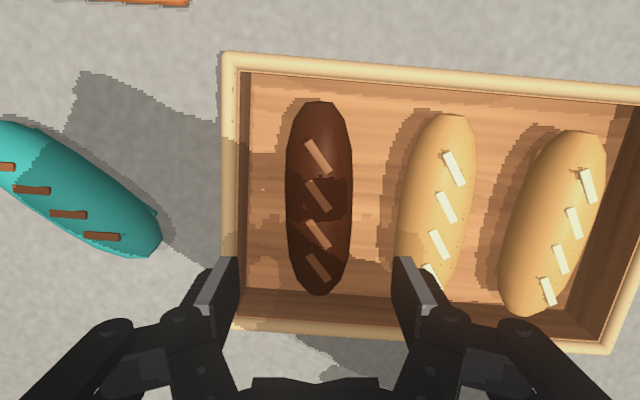

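The roll's midline at column 318 puts it 3 mm toward +tool y. The fingers straddle it inside the gaps, at about (225,265) and (405,265). Now I descend and grip.

Call:
{"fn": "drive_tool", "kwargs": {"increments": [{"dx": -0.001,"dy": 0.003,"dz": 0.02,"wx": 0,"wy": 0,"wz": 0,"claw": 0.066},{"dx": 0,"dy": 0,"dz": 0.02,"wx": 0,"wy": 0,"wz": 0,"claw": 0.066},{"dx": 0,"dy": 0,"dz": 0.02,"wx": 0,"wy": 0,"wz": 0,"claw": 0.066},{"dx": 0,"dy": 0,"dz": 0.012,"wx": 0,"wy": 0,"wz": 0,"claw": 0.066},{"dx": 0,"dy": 0,"dz": 0.006,"wx": 0,"wy": 0,"wz": 0,"claw": 0.066},{"dx": 0,"dy": 0,"dz": 0,"wx": 0,"wy": 0,"wz": 0,"claw": 0.066}]}}

```text
t: 5.55
eef_pos: [0.5537, 0.3991, 0.0349]
tool_rot: [0.0, 1.0, -0.016, -0.0]
contact_force: [0.3, 0.2, 0.2]
gripper_width: 0.769
grasp_force: 0.0
```

Call:
{"fn": "drive_tool", "kwargs": {"increments": [{"dx": 0,"dy": 0,"dz": 0,"wx": 0,"wy": 0,"wz": 0,"claw": 0.056},{"dx": 0,"dy": 0,"dz": 0,"wx": 0,"wy": 0,"wz": 0,"claw": 0.05},{"dx": 0,"dy": 0,"dz": 0,"wx": 0,"wy": 0,"wz": 0,"claw": 0.03},{"dx": 0,"dy": 0,"dz": 0,"wx": 0,"wy": 0,"wz": 0,"claw": 0.03},{"dx": 0,"dy": 0,"dz": 0,"wx": 0,"wy": 0,"wz": 0,"claw": 0.03},{"dx": 0,"dy": 0,"dz": 0,"wx": 0,"wy": 0,"wz": 0,"claw": 0.03}], "newtons": 30}}

```text
t: 6.3
eef_pos: [0.5542, 0.3999, 0.0363]
tool_rot: [-0.001, 1.0, -0.016, 0.001]
contact_force: [-0.5, 0.6, 5.7]
gripper_width: 0.402
grasp_force: 26.5
```

Run:
```python
from h import *
o=get_obs();print(o["t"],o["eef_pos"],o["gripper_width"],o["grasp_force"],o["contact_force"])
p,d=read_camera("wrist");np.savez("w4.npz",p=p,d=d);q,_=read_camera("side");cv2.imwrite("pics/w4.png",np.vstack([p[100:400,:,::-1],cv2.resize(q[255:380,250:400,::-1],(360,300))[:, :].repeat(1,0) if 0 else cv2.copyMakeBorder(cv2.resize(q[255:380,250:400,::-1],(360,300)),0,0,0,280,0)]))
```

```text
6.3 [0.5541831  0.39989154 0.03631365] 0.4017424137135809 26.549707101657987 [-0.49426531  0.64205896  5.70603392]
```

View pics/w4.png

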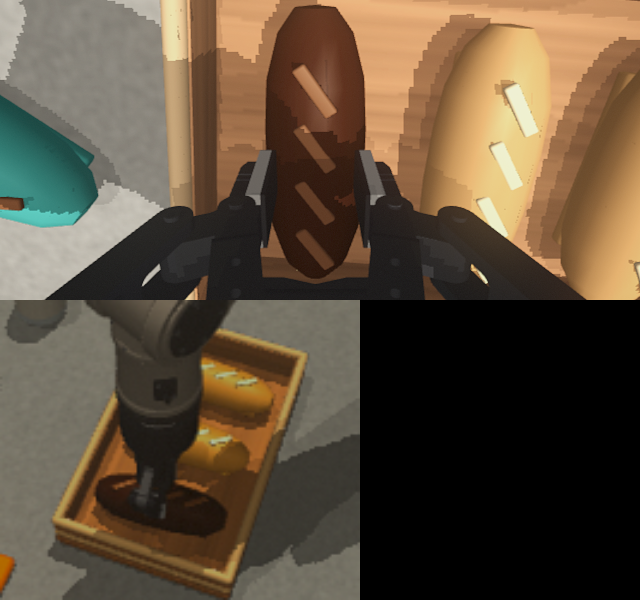

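The roll is between the pads, but they meet it below its widest part (pads at (262,195) and (370,195), opening 34 mm). I'll check the roll's height.

Run:
```python
from h import *
o=get_obs();c=cam("wrist",o);z=np.load("w4.npz");d=z["d"];K=c[0]
for u,v in [(315,130),(315,180),(315,220),(315,260),(315,300),(315,340),(225,150),(480,180),(450,260)]:
    print(u,v,(c[2]+d[v,u]*(np.array([(u-K[0,2])/K[0,0],(v-K[1,2])/K[1,1],1])@c[1].T)).round(4))
```

```text
315 130 [0.6165 0.3972 0.046 ]
315 180 [0.5983 0.3978 0.055 ]
315 220 [0.5816 0.3983 0.0551]
315 260 [0.5639 0.3988 0.0556]
315 300 [0.5443 0.3994 0.0554]
315 340 [0.5222 0.4001 0.0542]
225 150 [0.603  0.4438 0.0087]
480 180 [0.5938 0.3292 0.0459]
450 260 [0.557  0.3385 0.046 ]
```

Closing pushed the tool up and the force reads 5.7 N, so the fingertips swung down onto the basket floor. I'll open, rise 9 mm and grip nearer the widest part.

Call:
{"fn": "drive_tool", "kwargs": {"increments": [{"dx": 0,"dy": 0,"dz": 0,"wx": 0,"wy": 0,"wz": 0,"claw": 0.066},{"dx": 0,"dy": 0,"dz": 0,"wx": 0,"wy": 0,"wz": 0,"claw": 0.066},{"dx": 0,"dy": 0,"dz": -0.009,"wx": 0,"wy": 0,"wz": 0,"claw": 0.066},{"dx": 0,"dy": 0,"dz": 0,"wx": 0,"wy": 0,"wz": 0,"claw": 0.056},{"dx": 0,"dy": 0,"dz": 0,"wx": 0,"wy": 0,"wz": 0,"claw": 0.05},{"dx": 0,"dy": 0,"dz": 0,"wx": 0,"wy": 0,"wz": 0,"claw": 0.03},{"dx": 0,"dy": 0,"dz": 0,"wx": 0,"wy": 0,"wz": 0,"claw": 0.03},{"dx": 0,"dy": 0,"dz": 0,"wx": 0,"wy": 0,"wz": 0,"claw": 0.03},{"dx": 0,"dy": 0,"dz": 0,"wx": 0,"wy": 0,"wz": 0,"claw": 0.03}], "newtons": 30}}

```text
t: 7.52
eef_pos: [0.5537, 0.399, 0.0442]
tool_rot: [0.0, 1.0, -0.016, -0.0]
contact_force: [-0.8, -0.3, 0.7]
gripper_width: 0.348
grasp_force: 0.0
```

Run:
```python
from h import *
o=get_obs();c=cam("wrist",o);p,d=read_camera("wrist");np.savez("w5.npz",p=p,d=d);K=c[0]
V,U=np.mgrid[0:400,0:640];P=np.stack([(U-K[0,2])/K[0,0],(V-K[1,2])/K[1,1],np.ones(U.shape)],-1)*d[...,None]@c[1].T+c[2]
for v in (180,230,260,290,320):
    print(v,P[v,315,0].round(3));print([(u,round(float(P[v,u,1]*1000)),round(float(P[v,u,2]*1000))) for u in range(230,405,7)])
cv2.imwrite("pics/w5.png",p[:,:,::-1])
```

```text
180 0.596
[(230, 444, 9), (237, 440, 8), (244, 436, 9), (251, 433, 7), (258, 429, 8), (265, 425, 8), (272, 416, 47), (279, 412, 49), (286, 409, 51), (293, 406, 52), (300, 403, 57), (307, 400, 56), (314, 397, 56), (321, 394, 53), (328, 392, 53), (335, 389, 52), (342, 385, 50), (349, 382, 47), (356, 379, 43), (363, 371, 8), (370, 367, 8), (377, 363, 9), (384, 359, 8), (391, 355, 7), (398, 352, 8)]
230 0.573
[(230, 447, 8), (237, 443, 9), (244, 439, 8), (251, 435, 8), (258, 431, 8), (265, 422, 39), (272, 417, 48), (279, 414, 51), (286, 410, 52), (293, 407, 54), (300, 404, 56), (307, 401, 56), (314, 398, 55), (321, 395, 55), (328, 392, 54), (335, 389, 54), (342, 386, 52), (349, 382, 49), (356, 379, 45), (363, 371, 8), (370, 367, 8), (377, 363, 8), (384, 359, 8), (391, 354, 7), (398, 351, 8)]
260 0.559
[(230, 449, 10), (237, 445, 7), (244, 441, 7), (251, 437, 7), (258, 433, 8), (265, 418, 67), (272, 415, 67), (279, 413, 64), (286, 411, 52), (293, 408, 54), (300, 405, 55), (307, 402, 55), (314, 399, 55), (321, 395, 55), (328, 392, 56), (335, 389, 53), (342, 386, 51), (349, 383, 58), (356, 
[... 233 characters left out ...]
 66), (286, 412, 52), (293, 409, 53), (300, 405, 55), (307, 402, 55), (314, 399, 56), (321, 396, 55), (328, 393, 54), (335, 389, 53), (342, 386, 51), (349, 384, 61), (356, 383, 85), (363, 381, 89), (370, 379, 91), (377, 375, 83), (384, 373, 83), (391, 370, 83), (398, 396, 197)]
320 0.526
[(230, 423, 107), (237, 421, 107), (244, 419, 107), (251, 417, 107), (258, 415, 107), (265, 415, 96), (272, 413, 91), (279, 396, 197), (286, 413, 50), (293, 410, 52), (300, 406, 56), (307, 403, 54), (314, 400, 55), (321, 396, 55), (328, 393, 54), (335, 389, 51), (342, 386, 49), (349, 382, 45), (356, 383, 88), (363, 382, 94), (370, 382, 108), (377, 379, 107), (384, 377, 107), (391, 375, 107), (398, 373, 106)]
```

View pics/w5.png

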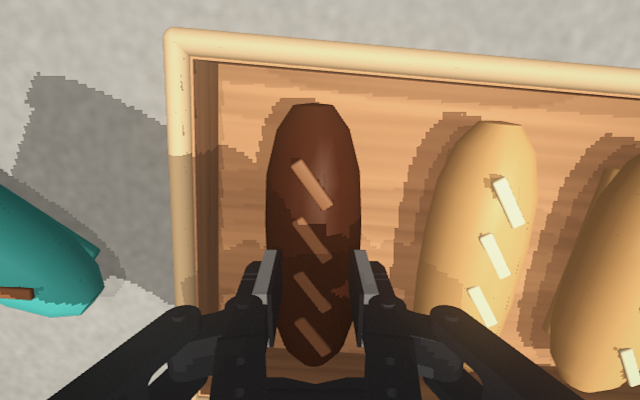

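Here the pads, at (265,270) and (363,270), seem to sit over the roll's shoulders. I'll measure where the fingertips really are in the tool frame from the open-finger image w3.

Run:
```python
from h import *
c=calibration("wrist");K=c["intrinsics"];M=c["mount"]
V,U=np.mgrid[0:400,0:640]
for n in("w2","w3","w4","w5"):
    d=np.load(n+".npz")["d"];P=np.stack([(U-K[0,2])/K[0,0],(V-K[1,2])/K[1,1],np.ones(U.shape)],-1)*d[...,None]@M[:3,:3].T+M[:3,3]
    s=(d>0)&(d<.26)&(abs(P[...,0])<.02)&(V>235)&(P[...,2]<.03)
    for a in(-1,1):
        Q=P[s&(P[...,1]*a>.012)];z=Q[:,2];t=Q[z>np.percentile(z,97)]
        print(n,a,len(Q),"maxz",z.max().round(4),"tip mean",t.mean(0).round(4))
        print(np.histogram(z,bins=np.arange(-.1,.035,.01))[0])
```

```text
w2 -1 16056 maxz -0.0226 tip mean [ 0.0041 -0.0432 -0.0283]
[1756 4243 5342 1308 1150 1074  854  329    0    0    0    0    0]
w2 1 16223 maxz -0.0216 tip mean [ 0.0043  0.0444 -0.0283]
[1708 4417 5323 1360 1154 1086  830  345    0    0    0    0    0]
w3 -1 16550 maxz -0.0162 tip mean [ 0.005  -0.0346 -0.0233]
[1543 4289 4263 3192  887  940  784  574   78    0    0    0    0]
w3 1 16688 maxz -0.0159 tip mean [ 0.005   0.0357 -0.0233]
[1504 4446 4269 3205  881  945  786  576   76    0    0    0    0]
w4 -1 27031 maxz 0.03 tip mean [-0.0096 -0.0497  0.0289]
[1242 4164 2713 4806 1229  862  643  521 3251 2937 2037  959 1667]
w4 1 32965 maxz 0.03 tip mean [-0.0097  0.0856  0.029 ]
[1324 4326 2679 4845 1215  859  654  901 7957 3134 1425  385 3261]
w5 -1 24483 maxz 0.03 tip mean [-0.0084 -0.1067  0.0225]
[1171 4122 2737 4791 1283  826  620  515  241 3562 2751 1336  528]
w5 1 28424 maxz 0.03 tip mean [-0.0072  0.124   0.0165]
[1267 4300 2743 4797 1290  826  624  504 2759 5926 2306  905  177]
```

The depth image puts the tips about 16 mm behind the reported TCP at 66 mm opening, not ahead of it. The pads had therefore only touched the roll's shoulders, and the roll hasn't moved. I'll open and go down about 42 mm in two watched stages.

Call:
{"fn": "drive_tool", "kwargs": {"increments": [{"dx": 0,"dy": 0,"dz": 0,"wx": 0,"wy": 0,"wz": 0,"claw": 0.067},{"dx": 0,"dy": 0,"dz": 0,"wx": 0,"wy": 0,"wz": 0,"claw": 0.067},{"dx": 0,"dy": 0,"dz": 0.008,"wx": 0,"wy": 0,"wz": 0,"claw": 0.067},{"dx": 0,"dy": 0,"dz": 0.008,"wx": 0,"wy": 0,"wz": 0,"claw": 0.067},{"dx": 0,"dy": 0,"dz": 0.008,"wx": 0,"wy": 0,"wz": 0,"claw": 0.067},{"dx": 0,"dy": 0,"dz": 0,"wx": 0,"wy": 0,"wz": 0,"claw": 0.067}]}}

```text
t: 8.32
eef_pos: [0.5532, 0.3985, 0.0191]
tool_rot: [0.001, 1.0, -0.016, -0.001]
contact_force: [-0.5, 0.2, 0.3]
gripper_width: 0.786
grasp_force: 0.0
```

Run:
```python
from h import *
o=get_obs();print(o["eef_pos"],o["contact_force"],o["gripper_width"]);c=cam("wrist",o);p,d=read_camera("wrist");np.savez("w6.npz",p=p,d=d);K=c[0]
V,U=np.mgrid[0:400,0:640];P=np.stack([(U-K[0,2])/K[0,0],(V-K[1,2])/K[1,1],np.ones(U.shape)],-1)*d[...,None]@c[1].T+c[2]
for v in (200,260,290):
    print(v,P[v,315,0].round(3));print([(u,round(float(P[v,u,1]*1000)),round(float(P[v,u,2]*1000))) for u in range(190,440,9)])
```

```text
[0.55318186 0.39846525 0.01910173] [-0.48860585  0.22089528  0.29807597] 0.7858476890646939
200 0.595
[(190, 451, 26), (199, 451, 14), (208, 449, 9), (217, 444, 8), (226, 440, 9), (235, 436, 7), (244, 431, 9), (253, 427, 8), (262, 416, 45), (271, 412, 49), (280, 409, 52), (289, 406, 52), (298, 402, 56), (307, 399, 56), (316, 396, 55), (325, 393, 53), (334, 390, 52), (343, 387, 51), (352, 383, 48), (361, 379, 44), (370, 370, 8), (379, 366, 8), (388, 362, 8), (397, 357, 8), (406, 353, 8), (415, 349, 9), (424, 344, 7), (433, 340, 8)]
260 0.572
[(190, 454, 29), (199, 454, 16), (208, 453, 8), (217, 437, 43), (226, 433, 43), (235, 431, 37), (244, 434, 8), (253, 430, 8), (262, 418, 46), (271, 414, 50), (280, 410, 53), (289, 407, 54), (298, 403, 56), (307, 400, 57), (316, 397, 56), (325, 394, 54), (334, 390, 54), (343, 387, 53), (352, 383, 50), (361, 379, 46), (370, 370, 8), (379, 365, 7), (388, 360, 8), (397, 364, 42), (406, 360, 42), (415, 346, 7), (424, 342, 7), (433, 338, 8)]
290 0.559
[(190, 443, 59), (199, 438, 64), (208, 434, 65), (217, 431, 64), (226, 431, 54), (235, 432, 41), (244, 436, 8), (253, 431, 8), (262, 419, 45), (271, 415, 49), (280, 411, 53), (289, 407, 54), (298, 404, 56), (307, 401, 54), (316, 397, 56), (325, 394, 56), (334, 390, 55), (343, 387, 53), (352, 383, 49), (361, 379, 43), (370, 369, 8), (379, 365, 9), (388, 360, 9), (397, 364, 46), (406, 364, 58), (415, 363, 65), (424, 360, 64), (433, 354, 58)]
```

The tips are at z≈0.037, straddling the roll (pads at y 0.431 and 0.364), and the wall is at 0.452. I'll go down another 18 mm and grip.

Call:
{"fn": "drive_tool", "kwargs": {"increments": [{"dx": 0,"dy": -0.001,"dz": 0.006,"wx": 0,"wy": 0,"wz": 0,"claw": 0.067},{"dx": 0,"dy": 0,"dz": 0.006,"wx": 0,"wy": 0,"wz": 0,"claw": 0.067},{"dx": 0,"dy": 0,"dz": 0.006,"wx": 0,"wy": 0,"wz": 0,"claw": 0.067},{"dx": 0,"dy": 0,"dz": 0,"wx": 0,"wy": 0,"wz": 0,"claw": 0.06},{"dx": 0,"dy": 0,"dz": 0,"wx": 0,"wy": 0,"wz": 0,"claw": 0.05},{"dx": 0,"dy": 0,"dz": 0,"wx": 0,"wy": 0,"wz": 0,"claw": 0.035},{"dx": 0,"dy": 0,"dz": 0,"wx": 0,"wy": 0,"wz": 0,"claw": 0.035},{"dx": 0,"dy": 0,"dz": 0,"wx": 0,"wy": 0,"wz": 0,"claw": 0.035}], "newtons": 30}}

```text
t: 9.38
eef_pos: [0.554, 0.4001, 0.0027]
tool_rot: [-0.0, 1.0, -0.016, 0.0]
contact_force: [-1.1, 0.1, 1.4]
gripper_width: 0.554
grasp_force: 31.1
```

Call:
{"fn": "drive_tool", "kwargs": {"increments": [{"dx": 0,"dy": 0,"dz": -0.01,"wx": 0,"wy": 0,"wz": 0,"claw": 0.035},{"dx": 0,"dy": 0,"dz": -0.02,"wx": 0,"wy": 0,"wz": 0,"claw": 0.035},{"dx": 0,"dy": 0,"dz": -0.03,"wx": 0,"wy": 0,"wz": 0,"claw": 0.035},{"dx": 0,"dy": 0,"dz": -0.04,"wx": 0,"wy": 0,"wz": 0,"claw": 0.035},{"dx": 0,"dy": 0,"dz": -0.04,"wx": 0,"wy": 0,"wz": 0,"claw": 0.035},{"dx": 0,"dy": 0,"dz": -0.04,"wx": 0,"wy": 0,"wz": 0,"claw": 0.035},{"dx": 0,"dy": 0,"dz": -0.02,"wx": 0,"wy": 0,"wz": 0,"claw": 0.035}]}}

```text
t: 10.25
eef_pos: [0.5545, 0.401, 0.2063]
tool_rot: [-0.002, 1.0, -0.016, 0.002]
contact_force: [0.0, 0.4, -0.7]
gripper_width: 0.555
grasp_force: 31.0
```

Call:
{"fn": "drive_tool", "kwargs": {"increments": [{"dx": 0.0025,"dy": 0.02,"dz": 0,"wx": 0,"wy": 0,"wz": 0,"claw": 0.035},{"dx": 0.0045,"dy": 0.04,"dz": 0,"wx": 0,"wy": 0,"wz": 0,"claw": 0.035},{"dx": 0.0045,"dy": 0.046,"dz": 0,"wx": 0,"wy": 0,"wz": 0,"claw": 0.035},{"dx": 0.0045,"dy": 0.046,"dz": 0,"wx": 0,"wy": 0,"wz": 0,"claw": 0.035},{"dx": 0.0045,"dy": 0.046,"dz": 0,"wx": 0,"wy": 0,"wz": 0,"claw": 0.035},{"dx": 0.0045,"dy": 0.046,"dz": 0,"wx": 0,"wy": 0,"wz": 0,"claw": 0.035},{"dx": 0.0045,"dy": 0.046,"dz": 0,"wx": 0,"wy": 0,"wz": 0,"claw": 0.035},{"dx": 0.0045,"dy": 0.046,"dz": 0,"wx": 0,"wy": 0,"wz": 0,"claw": 0.035},{"dx": 0.0045,"dy": 0.046,"dz": 0,"wx": 0,"wy": 0,"wz": 0,"claw": 0.035},{"dx": 0.0045,"dy": 0.046,"dz": 0,"wx": 0,"wy": 0,"wz": 0,"claw": 0.035},{"dx": 0.0045,"dy": 0.046,"dz": 0,"wx": 0,"wy": 0,"wz": 0,"claw": 0.035},{"dx": 0.0045,"dy": 0.046,"dz": 0,"wx": 0,"wy": 0,"wz": 0,"claw": 0.035},{"dx": 0.0045,"dy": 0.046,"dz": 0,"wx": 0,"wy": 0,"wz": 0,"claw": 0.035},{"dx": 0.0045,"dy": 0.046,"dz": 0,"wx": 0,"wy": 0,"wz": 0,"claw": 0.035},{"dx": 0.0025,"dy": 0.02,"dz": 0,"wx": 0,"wy": 0,"wz": 0,"claw": 0.035},{"dx": 0,"dy": 0,"dz": 0,"wx": 0,"wy": 0,"wz": 0,"claw": 0.035}]}}

```text
t: 12.25
eef_pos: [0.5953, -0.2357, 0.2007]
tool_rot: [-0.0, 1.0, -0.018, -0.001]
contact_force: [1.4, 0.7, -0.8]
gripper_width: 0.553
grasp_force: 31.1
```

Call:
{"fn": "drive_tool", "kwargs": {"increments": [{"dx": 0,"dy": 0,"dz": 0,"wx": 0,"wy": 0,"wz": -4,"claw": 0.035},{"dx": 0,"dy": 0,"dz": 0,"wx": 0,"wy": 0,"wz": -8,"claw": 0.035},{"dx": 0,"dy": 0,"dz": 0,"wx": 0,"wy": 0,"wz": -8,"claw": 0.035},{"dx": 0,"dy": 0,"dz": 0,"wx": 0,"wy": 0,"wz": -8,"claw": 0.035},{"dx": 0,"dy": 0,"dz": 0,"wx": 0,"wy": 0,"wz": -8,"claw": 0.035},{"dx": 0,"dy": 0,"dz": 0,"wx": 0,"wy": 0,"wz": -8,"claw": 0.035},{"dx": 0,"dy": 0,"dz": 0,"wx": 0,"wy": 0,"wz": -8,"claw": 0.035},{"dx": 0,"dy": 0,"dz": 0,"wx": 0,"wy": 0,"wz": -8,"claw": 0.035},{"dx": 0,"dy": 0,"dz": 0,"wx": 0,"wy": 0,"wz": -8,"claw": 0.035},{"dx": 0,"dy": 0,"dz": 0,"wx": 0,"wy": 0,"wz": -8,"claw": 0.035},{"dx": 0,"dy": 0,"dz": 0,"wx": 0,"wy": 0,"wz": -8,"claw": 0.035},{"dx": 0,"dy": 0,"dz": 0,"wx": 0,"wy": 0,"wz": -8,"claw": 0.035},{"dx": 0,"dy": 0,"dz": 0,"wx": 0,"wy": 0,"wz": 0,"claw": 0.035},{"dx": 0,"dy": 0,"dz": 0,"wx": 0,"wy": 0,"wz": 0,"claw": 0.035}]}}

```text
t: 14.0
eef_pos: [0.597, -0.2324, 0.2022]
tool_rot: [-0.0, 0.706, 0.708, 0.0]
contact_force: [-0.8, 0.7, -0.4]
gripper_width: 0.554
grasp_force: 31.1
```

Run:
```python
from h import *
o=get_obs();print(o["t"],o["q"],o["eef_pos"],Rt(o).round(3),o["contact_force"]);c=cam("wrist",o);p,d=read_camera("wrist");K=c[0]
V,U=np.mgrid[0:400,0:640];P=(np.stack([(U-K[0,2])/K[0,0],(V-K[1,2])/K[1,1],np.ones(U.shape)],-1)*d[...,None])@calibration("wrist")["mount"][:3,:3].T+calibration("wrist")["mount"][:3,3]
for v in range(100,400,15): print(v,[tuple((P[v,u]*1000).round().astype(int)) for u in (280,315,350)])
q,_=read_camera("side");cv2.imwrite("pics/w7.png",np.vstack([p[:,:,::-1][80:],cv2.copyMakeBorder(cv2.resize(q[80:220,280:480,::-1],(400,280)),0,0,0,240,0)]))
```

```text
14.0 [ 0.78432067  0.5389604  -0.72097507  1.62589432  0.38464457  1.12410415
 -0.03312762] [ 0.59699229 -0.23239655  0.20219347] [[-0.002  1.    -0.   ]
 [ 1.     0.002  0.   ]
 [ 0.    -0.    -1.   ]] [-0.8233255   0.74317826 -0.37268714]
100 [(np.int64(65), np.int64(-26), np.int64(131)), (np.int64(65), np.int64(1), np.int64(130)), (np.int64(65), np.int64(28), np.int64(130))]
115 [(np.int64(54), np.int64(-26), np.int64(131)), (np.int64(69), np.int64(1), np.int64(-38)), (np.int64(54), np.int64(28), np.int64(130))]
130 [(np.int64(64), np.int64(-10), np.int64(-36)), (np.int64(65), np.int64(1), np.int64(-42)), (np.int64(64), np.int64(13), np.int64(-34))]
145 [(np.int64(60), np.int64(-10), np.int64(-40)), (np.int64(60), np.int64(1), np.int64(-43)), (np.int64(60), np.int64(12), np.int64(-40))]
160 [(np.int64(56), np.int64(-10), np.int64(-43)), (np.int64(56), np.int64(1), np.int64(-46)), (np.int64(55), np.int64(12), np.int64(-42))]
175 [(np.int64(51), np.int64(-10), np.int64(-45)), (np.int64(52), np.int64(1), np.int64(-48)), (np.int64(51), np.int64(12), np.int64(-44))]
190 [(np.int64(47),
[... 1239 characters left out ...]
25 [(np.int64(-1), np.int64(-11), np.int64(-49)), (np.int64(2), np.int64(1), np.int64(-53)), (np.int64(-1), np.int64(13), np.int64(-49))]
340 [(np.int64(-7), np.int64(-11), np.int64(-50)), (np.int64(-4), np.int64(1), np.int64(-53)), (np.int64(-8), np.int64(14), np.int64(-49))]
355 [(np.int64(-13), np.int64(-11), np.int64(-50)), (np.int64(-11), np.int64(1), np.int64(-53)), (np.int64(-14), np.int64(14), np.int64(-50))]
370 [(np.int64(-20), np.int64(-11), np.int64(-50)), (np.int64(-17), np.int64(1), np.int64(-53)), (np.int64(-20), np.int64(14), np.int64(-50))]
385 [(np.int64(9), np.int64(-7), np.int64(-84)), (np.int64(9), np.int64(1), np.int64(-85)), (np.int64(10), np.int64(10), np.int64(-85))]
```

View pics/w7.png

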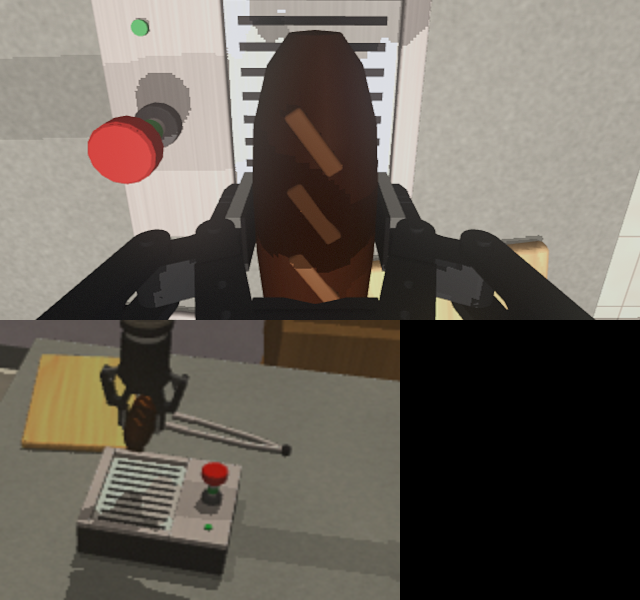

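Picture w7 shows the roll held level, with its ends at ±70 mm along tool x, over the tray. The knob at (125,230 in the full frame) is well clear of the left finger. Next I shift 14 mm and lower.

Call:
{"fn": "drive_tool", "kwargs": {"increments": [{"dx": -0.014,"dy": 0.001,"dz": 0.01,"wx": 0,"wy": 0,"wz": 0,"claw": 0.035},{"dx": 0,"dy": 0,"dz": 0.025,"wx": 0,"wy": 0,"wz": 0,"claw": 0.035},{"dx": 0,"dy": 0,"dz": 0.03,"wx": 0,"wy": 0,"wz": 0,"claw": 0.035},{"dx": 0,"dy": 0,"dz": 0.03,"wx": 0,"wy": 0,"wz": 0,"claw": 0.035},{"dx": 0,"dy": 0,"dz": 0.015,"wx": 0,"wy": 0,"wz": 0,"claw": 0.035},{"dx": 0,"dy": 0,"dz": 0.01,"wx": 0,"wy": 0,"wz": 0,"claw": 0.035},{"dx": 0,"dy": 0,"dz": 0,"wx": 0,"wy": 0,"wz": 0,"claw": 0.035},{"dx": 0,"dy": 0,"dz": 0,"wx": 0,"wy": 0,"wz": 0,"claw": 0.035}]}}

```text
t: 15.1
eef_pos: [0.5988, -0.2479, 0.0833]
tool_rot: [0.001, 0.706, 0.708, 0.0]
contact_force: [0.6, 0.1, -1.2]
gripper_width: 0.554
grasp_force: 31.1
```

Call:
{"fn": "drive_tool", "kwargs": {"increments": [{"dx": 0,"dy": 0,"dz": 0.005,"wx": 0,"wy": 0,"wz": 0,"claw": 0.035},{"dx": 0,"dy": 0,"dz": 0.004,"wx": 0,"wy": 0,"wz": 0,"claw": 0.035},{"dx": 0,"dy": 0,"dz": 0.002,"wx": 0,"wy": 0,"wz": 0,"claw": 0.035},{"dx": 0,"dy": 0,"dz": 0.002,"wx": 0,"wy": 0,"wz": 0,"claw": 0.035},{"dx": 0,"dy": 0,"dz": 0,"wx": 0,"wy": 0,"wz": 0,"claw": 0.035},{"dx": 0,"dy": 0,"dz": 0,"wx": 0,"wy": 0,"wz": 0,"claw": 0.035}]}}

```text
t: 15.85
eef_pos: [0.5982, -0.2478, 0.0694]
tool_rot: [0.0, 0.706, 0.708, 0.0]
contact_force: [-0.3, 0.7, -0.9]
gripper_width: 0.553
grasp_force: 31.1
```

Call:
{"fn": "drive_tool", "kwargs": {"increments": [{"dx": 0,"dy": 0,"dz": 0.001,"wx": 0,"wy": 0,"wz": 0,"claw": 0.035},{"dx": 0,"dy": 0,"dz": 0.001,"wx": 0,"wy": 0,"wz": 0,"claw": 0.035},{"dx": 0,"dy": 0,"dz": 0.001,"wx": 0,"wy": 0,"wz": 0,"claw": 0.035},{"dx": 0,"dy": 0,"dz": 0,"wx": 0,"wy": 0,"wz": 0,"claw": 0.035}]}}

```text
t: 16.35
eef_pos: [0.5981, -0.2478, 0.0666]
tool_rot: [0.0, 0.706, 0.708, -0.0]
contact_force: [-0.9, 0.5, 3.1]
gripper_width: 0.551
grasp_force: 31.4
```

The roll rests on the grate at about 4 N, so I let go and rise.

Call:
{"fn": "drive_tool", "kwargs": {"increments": [{"dx": 0,"dy": 0,"dz": 0,"wx": 0,"wy": 0,"wz": 0,"claw": 0.05},{"dx": 0,"dy": 0,"dz": 0,"wx": 0,"wy": 0,"wz": 0,"claw": 0.058},{"dx": 0,"dy": 0,"dz": 0,"wx": 0,"wy": 0,"wz": 0,"claw": 0.068},{"dx": 0,"dy": 0,"dz": 0,"wx": 0,"wy": 0,"wz": 0,"claw": 0.068},{"dx": 0,"dy": 0,"dz": -0.01,"wx": 0,"wy": 0,"wz": 0,"claw": 0.068},{"dx": 0,"dy": 0,"dz": -0.02,"wx": 0,"wy": 0,"wz": 0,"claw": 0.068},{"dx": 0,"dy": 0,"dz": -0.03,"wx": 0,"wy": 0,"wz": 0,"claw": 0.068},{"dx": 0,"dy": 0,"dz": -0.03,"wx": 0,"wy": 0,"wz": 0,"claw": 0.068},{"dx": 0,"dy": 0,"dz": -0.03,"wx": 0,"wy": 0,"wz": 0,"claw": 0.068},{"dx": 0,"dy": 0,"dz": -0.01,"wx": 0,"wy": 0,"wz": 0,"claw": 0.04},{"dx": 0,"dy": -0.03,"dz": 0,"wx": 0,"wy": 0,"wz": 0,"claw": 0},{"dx": 0,"dy": -0.04,"dz": 0,"wx": 0,"wy": 0,"wz": 0,"claw": 0},{"dx": 0,"dy": -0.04,"dz": 0,"wx": 0,"wy": 0,"wz": 0,"claw": 0},{"dx": 0,"dy": -0.014,"dz": 0,"wx": 0,"wy": 0,"wz": 0,"claw": 0},{"dx": 0,"dy": 0,"dz": 0,"wx": 0,"wy": 0,"wz": 0,"claw": 0},{"dx": 0,"dy": 0,"dz": 0,"wx": 0,"wy": 0,"wz": 0,"claw": 0}]}}

```text
t: 18.35
eef_pos: [0.4756, -0.2479, 0.1966]
tool_rot: [0.0, 0.706, 0.708, 0.001]
contact_force: [1.1, 0.2, -0.3]
gripper_width: 0.002
grasp_force: 0.0
```

Run:
```python
from h import *
o=get_obs();print(o["t"],o["eef_pos"],Rt(o).round(3),o["contact_force"],o["gripper_width"]);np.savez("w8_pose.npz",e=o["eef_pos"],q=o["tool_rot"])
c=cam("wrist",o);p,d=read_camera("wrist");np.savez("w8.npz",p=p,d=d);s,sd=read_camera("side");np.savez("s8.npz",p=s,d=sd)
T,td=read_camera("top");K=c[0];ho=cv2.cvtColor(p,cv2.COLOR_RGB2HSV)
V,U=np.mgrid[0:400,0:640];C=np.stack([(U-K[0,2])/K[0,0],(V-K[1,2])/K[1,1],np.ones(U.shape)],-1)*d[...,None];M=calibration("wrist")["mount"];Q=C@M[:3,:3].T+M[:3,3]
f=(d>0)&(abs(Q[...,0])<.02)&(abs(Q[...,1])<.02)&(V>200)&(Q[...,2]<.03)
print("tip z tool",np.percentile(Q[f][:,2],[50,90,97,99.5,100]).round(4), Q[f&(Q[...,2]>np.percentile(Q[f][:,2],97))].mean(0).round(4))
P=C@c[1].T+c[2]
r=((ho[...,0]<8)|(ho[...,0]>174))&(ho[...,1]>150)&(ho[...,2]>80);print("red z",r.sum(),np.percentile(P[r][:,2],[10,50,90]) if r.any() else 0, P[r].mean(0) if r.any() else 0)
# dark roll in top
hT=cv2.cvtColor(T,cv2.COLOR_RGB2HSV);mk=((hT[...,0]<20)&(hT[...,1]>110)&(hT[...,2]<90)).astype(np.uint8);w=np.zeros_like(mk);w[190:262,345:430]=1
if (mk*w).any():
    b=blob(mk*w);print("roll",len(b),b.min(0),b.max(0),cast(cam("top"),b.mean(0),.1))
cv2.imwrite("pics/p8.png",np.vstack([p[:,:,::-1][:300],cv2.copyMakeBorder(cv2.resize(s[120:220,310:420,::-1],(330,300),interpolation=cv2.INTER_CUBIC),0,0,0,310,0)]))
```

```text
18.35 [ 0.47556035 -0.24791848  0.19664569] [[-0.004  1.     0.002]
 [ 1.     0.004  0.   ]
 [ 0.     0.002 -1.   ]] [ 1.06754962  0.23152788 -0.26513974] 0.0024866766768890398
tip z tool [-0.0748 -0.0353 -0.0221 -0.0157 -0.0116] [ 0.0087  0.0011 -0.0184]
red z 3584 [0.14476372 0.14573552 0.14658351] [ 0.4731862  -0.24497837  0.14658027]
roll 267 [373 212] [408 221] [[ 0.59850357 -0.2410458   0.1       ]]
```

Call:
{"fn": "drive_tool", "kwargs": {"increments": [{"dx": 0,"dy": -0.001,"dz": 0.02,"wx": 0,"wy": 0,"wz": 0,"claw": 0},{"dx": 0,"dy": 0,"dz": 0.02,"wx": 0,"wy": 0,"wz": 0,"claw": 0},{"dx": 0,"dy": 0,"dz": 0.01,"wx": 0,"wy": 0,"wz": 0,"claw": 0},{"dx": 0,"dy": 0,"dz": 0.006,"wx": 0,"wy": 0,"wz": 0,"claw": 0},{"dx": 0,"dy": 0,"dz": 0,"wx": 0,"wy": 0,"wz": 0,"claw": 0},{"dx": 0,"dy": 0,"dz": 0,"wx": 0,"wy": 0,"wz": 0,"claw": 0}]}}

```text
t: 19.25
eef_pos: [0.4735, -0.2482, 0.1408]
tool_rot: [0.0, 0.706, 0.708, 0.0]
contact_force: [0.1, -1.1, 0.1]
gripper_width: -0.003
grasp_force: 0.0
```

Call:
{"fn": "drive_tool", "kwargs": {"increments": [{"dx": 0,"dy": 0,"dz": 0.002,"wx": 0,"wy": 0,"wz": 0,"claw": 0},{"dx": 0,"dy": 0,"dz": 0.002,"wx": 0,"wy": 0,"wz": 0,"claw": 0},{"dx": 0,"dy": 0,"dz": 0.002,"wx": 0,"wy": 0,"wz": 0,"claw": 0},{"dx": 0,"dy": 0,"dz": 0.002,"wx": 0,"wy": 0,"wz": 0,"claw": 0},{"dx": 0,"dy": 0,"dz": 0,"wx": 0,"wy": 0,"wz": 0,"claw": 0},{"dx": 0,"dy": 0,"dz": 0,"wx": 0,"wy": 0,"wz": 0,"claw": 0}]}}

```text
t: 20.0
eef_pos: [0.4732, -0.2482, 0.1324]
tool_rot: [0.0, 0.706, 0.708, -0.0]
contact_force: [-0.1, -0.2, 3.8]
gripper_width: -0.005
grasp_force: 1.8
```

Call:
{"fn": "drive_tool", "kwargs": {"increments": [{"dx": 0,"dy": 0,"dz": 0.002,"wx": 0,"wy": 0,"wz": 0,"claw": 0},{"dx": 0,"dy": 0,"dz": 0.002,"wx": 0,"wy": 0,"wz": 0,"claw": 0},{"dx": 0,"dy": 0,"dz": 0.002,"wx": 0,"wy": 0,"wz": 0,"claw": 0},{"dx": 0,"dy": 0,"dz": 0.002,"wx": 0,"wy": 0,"wz": 0,"claw": 0},{"dx": 0,"dy": 0,"dz": 0,"wx": 0,"wy": 0,"wz": 0,"claw": 0},{"dx": 0,"dy": 0,"dz": 0,"wx": 0,"wy": 0,"wz": 0,"claw": 0}]}}

```text
t: 20.75
eef_pos: [0.4732, -0.2482, 0.1245]
tool_rot: [0.0, 0.706, 0.708, -0.0]
contact_force: [-2.2, -0.4, 7.2]
gripper_width: 0.002
grasp_force: 3.6
```

```bash
cat > chk.py <<'E'
from h import *
M=calibration("wrist")["mount"]
F=[];Z=[]
for i in range(5):
    o=get_obs();c=cam("wrist",o);p,d=read_camera("wrist");K=c[0];ho=cv2.cvtColor(p,cv2.COLOR_RGB2HSV);F.append(np.r_[o["contact_force"][2],o["eef_pos"]])
    r=(((ho[...,0]<8)|(ho[...,0]>174))&(ho[...,1]>150)&(ho[...,2]>60)).astype(np.uint8)
    b=blob(r);P=np.c_[(b[:,0]-K[0,2])/K[0,0],(b[:,1]-K[1,2])/K[1,1],np.ones(len(b))]*d[b[:,1],b[:,0]][:,None]@c[1].T+c[2]
    Z.append(np.r_[np.percentile(P[:,2],[5,25,50,75,95]),len(b)])
np.set_printoptions(suppress=True,precision=4);print(o["t"],"F,pos",np.mean(F,0),"knob z",np.mean(Z,0))
s,sd=read_camera("side");np.savez("side_now.npz",p=s,d=sd);np.savez("w_now.npz",p=p,d=d)
# knob top-edge shift in side view vs. start
a=np.load("side0.npz")["p"]
for n,im in(("before",a),("now",s)):
    h=cv2.cvtColor(im,cv2.COLOR_RGB2HSV);m=(((h[...,0]<8)|(h[...,0]>174))&(h[...,1]>140)&(h[...,2]>50)).astype(np.uint8);w=np.zeros_like(m);w[135:185,370:405]=1
    b=blob(m*w);print(n,len(b),b.min(0),b.max(0),b.mean(0))
E
python3 chk.py
```

```text
20.95 F,pos [ 6.9135  0.4732 -0.2482  0.1246] knob z [   0.1309    0.1334    0.1341    0.1345    0.1352 3668.8   ]
before 126 [381 151] [393 162] [386.8254 156.3571]
now 94 [381 155] [393 165] [386.4362 160.3085]
```

```bash
cat > rel.py <<'E'
from h import *
import sys
def meas(p,d,o):
    c=cam("wrist",o);K=c[0];V,U=np.mgrid[0:400,0:640]
    P=np.stack([(U-K[0,2])/K[0,0],(V-K[1,2])/K[1,1],np.ones(U.shape)],-1)*d[...,None]@c[1].T+c[2]
    kx,ky=.4743,-.2473
    h=cv2.cvtColor(p,cv2.COLOR_RGB2HSV);red=((h[...,0]<8)|(h[...,0]>174))&(h[...,1]>150)&(h[...,2]>60)
    # fully interior of top: within 16 mm of axis
    R=np.hypot(P[...,0]-kx,P[...,1]-ky);k=red&(R<.018)
    s=(d>0)&(abs(P[...,2]-.08)<.006)&(P[...,0]>.44)&(P[...,0]<.52)&(R>.03)&(abs(P[...,1]-ky)<.1)
    top=np.median(P[k][:,2]);st=np.median(P[s][:,2]);g=(h[...,0]>45)&(h[...,0]<85)&(h[...,1]>90)&(R<.03)
    return k.sum(),s.sum(),round(top*1000,2),round(st*1000,2),"rel",round((top-st)*1000,2),"green",g.sum()
if __name__=="__main__":
    e=np.load("w8_pose.npz");z=np.load("w8.npz");print("before",meas(z["p"],z["d"],dict(eef_pos=e["e"],tool_rot=e["q"])))
    for i in range(3):
        o=get_obs();p,d=read_camera("wrist");print("now",o["t"],o["contact_force"][2],o["eef_pos"][2],meas(p,d,o))
    c=calibration("side");f=lambda z:(lambda X:(c["intrinsics"]@X)[1]/X[2])(c["R"]@np.array([.4743,-.2473,z])+c["t"])
    print("px for 12mm",f(.132)-f(.144))
    s,_=read_camera("side");cv2.imwrite("pics/p9.png",np.vstack([p[:,:,::-1][:300],cv2.copyMakeBorder(cv2.resize(s[130:220,310:420,::-1],(366,300),interpolation=cv2.INTER_CUBIC),0,0,0,274,0)]))
E
python3 rel.py
```

```text
before (np.int64(2526), np.int64(16547), np.float64(145.84), np.float64(81.89), 'rel', np.float64(63.95), 'green', np.int64(0))
now 21.05 7.2732592269615495 0.12458627488762539 (np.int64(1909), np.int64(26670), np.float64(134.28), np.float64(81.84), 'rel', np.float64(52.44), 'green', np.int64(0))
now 21.1 7.750761950681398 0.1245980310510527 (np.int64(1925), np.int64(26664), np.float64(134.28), np.float64(81.86), 'rel', np.float64(52.42), 'green', np.int64(0))
now 21.15 8.128568216871917 0.1245796384176955 (np.int64(1918), np.int64(26656), np.float64(134.22), np.float64(81.84), 'rel', np.float64(52.39), 'green', np.int64(0))
px for 12mm 2.892192229332778
```

The knob's top relative to the steamer's top went from 63.95 to 52.4 mm, so it is 11.5 mm down. I'll press 0.5 mm more and hold.

Call:
{"fn": "drive_tool", "kwargs": {"increments": [{"dx": 0,"dy": 0,"dz": 0.0005,"wx": 0,"wy": 0,"wz": 0,"claw": 0},{"dx": 0,"dy": 0,"dz": 0,"wx": 0,"wy": 0,"wz": 0,"claw": 0},{"dx": 0,"dy": 0,"dz": 0,"wx": 0,"wy": 0,"wz": 0,"claw": 0},{"dx": 0,"dy": 0,"dz": 0,"wx": 0,"wy": 0,"wz": 0,"claw": 0}]}}

```text
t: 21.75
eef_pos: [0.4732, -0.2483, 0.1241]
tool_rot: [0.0, 0.706, 0.708, -0.0]
contact_force: [-1.9, 0.2, 7.0]
gripper_width: 0.003
grasp_force: 3.7
```

```bash
python3 rel.py
```

```text
before (np.int64(2526), np.int64(16547), np.float64(145.84), np.float64(81.89), 'rel', np.float64(63.95), 'green', np.int64(0))
now 21.75 6.967676152255247 0.12411758225054362 (np.int64(1932), np.int64(26793), np.float64(133.78), np.float64(81.85), 'rel', np.float64(51.93), 'green', np.int64(0))
now 21.8 7.500807155943899 0.12415459985397577 (np.int64(1926), np.int64(26797), np.float64(133.79), np.float64(81.89), 'rel', np.float64(51.9), 'green', np.int64(0))
now 21.85 6.95871362692276 0.12413614394589999 (np.int64(1907), np.int64(26790), np.float64(133.83), np.float64(81.87), 'rel', np.float64(51.95), 'green', np.int64(0))
px for 12mm 2.892192229332778
```

View pics/p9.png

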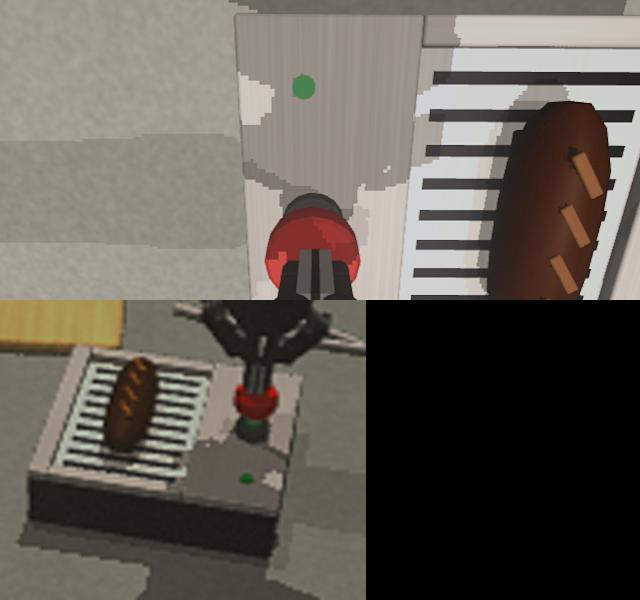

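The roll, at (550,200) in the wrist view and (130,405) in the side crop, lies flat lengthwise on the grate inside the rim. The fingers press the knob, and the green ring is part sunk. Travel is 12.0 mm; now I hold for 2.5 s.

Call:
{"fn": "drive_tool", "kwargs": {"increments": [{"dx": 0,"dy": 0,"dz": 0,"wx": 0,"wy": 0,"wz": 0,"claw": 0},{"dx": 0,"dy": 0,"dz": 0,"wx": 0,"wy": 0,"wz": 0,"claw": 0},{"dx": 0,"dy": 0,"dz": 0,"wx": 0,"wy": 0,"wz": 0,"claw": 0},{"dx": 0,"dy": 0,"dz": 0,"wx": 0,"wy": 0,"wz": 0,"claw": 0},{"dx": 0,"dy": 0,"dz": 0,"wx": 0,"wy": 0,"wz": 0,"claw": 0},{"dx": 0,"dy": 0,"dz": 0,"wx": 0,"wy": 0,"wz": 0,"claw": 0},{"dx": 0,"dy": 0,"dz": 0,"wx": 0,"wy": 0,"wz": 0,"claw": 0},{"dx": 0,"dy": 0,"dz": 0,"wx": 0,"wy": 0,"wz": 0,"claw": 0},{"dx": 0,"dy": 0,"dz": 0,"wx": 0,"wy": 0,"wz": 0,"claw": 0},{"dx": 0,"dy": 0,"dz": 0,"wx": 0,"wy": 0,"wz": 0,"claw": 0},{"dx": 0,"dy": 0,"dz": 0,"wx": 0,"wy": 0,"wz": 0,"claw": 0},{"dx": 0,"dy": 0,"dz": 0,"wx": 0,"wy": 0,"wz": 0,"claw": 0},{"dx": 0,"dy": 0,"dz": 0,"wx": 0,"wy": 0,"wz": 0,"claw": 0},{"dx": 0,"dy": 0,"dz": 0,"wx": 0,"wy": 0,"wz": 0,"claw": 0},{"dx": 0,"dy": 0,"dz": 0,"wx": 0,"wy": 0,"wz": 0,"claw": 0},{"dx": 0,"dy": 0,"dz": 0,"wx": 0,"wy": 0,"wz": 0,"claw": 0},{"dx": 0,"dy": 0,"dz": 0,"wx": 0,"wy": 0,"wz": 0,"claw": 0},{"dx": 0,"dy": 0,"dz": 0,"wx": 0,"wy": 0,"wz": 0,"claw": 0},{"dx": 0,"dy": 0,"dz": 0,"wx": 0,"wy": 0,"wz": 0,"claw": 0},{"dx": 0,"dy": 0,"dz": 0,"wx": 0,"wy": 0,"wz": 0,"claw": 0}]}}

```text
t: 24.45
eef_pos: [0.4732, -0.2482, 0.1241]
tool_rot: [0.0, 0.706, 0.708, -0.0]
contact_force: [-2.3, -0.3, 7.5]
gripper_width: -0.0
grasp_force: 3.7
```

```bash
python3 rel.py; python3 -c "
from station import *
print(hand_in())"
```

```text
before (np.int64(2526), np.int64(16547), np.float64(145.84), np.float64(81.89), 'rel', np.float64(63.95), 'green', np.int64(0))
now 24.45 7.531381821951435 0.12411896020841419 (np.int64(1915), np.int64(26815), np.float64(133.78), np.float64(81.86), 'rel', np.float64(51.92), 'green', np.int64(0))
now 24.5 7.507173685346464 0.12412146050091222 (np.int64(1916), np.int64(26799), np.float64(133.8), np.float64(81.85), 'rel', np.float64(51.95), 'green', np.int64(0))
now 24.55 6.790975293906742 0.12411557346660537 (np.int64(1916), np.int64(26806), np.float64(133.8), np.float64(81.85), 'rel', np.float64(51.96), 'green', np.int64(0))
px for 12mm 2.892192229332778
the job is handed in; nothing more can be done
None
```

The dark roll lies flat and lengthwise on the grate, released, and the plunger was held about 12 mm down for over 2.5 s and is still held; handed in at about 24.6 s.

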